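# Find the empty sample well by its rocking hatch

### The arm

A 6-joint arm with a two-finger parallel gripper is mounted at the origin on the work surface. World frame = base frame: x ahead of the robot, y to its left, z up, the work surface at z = 0. Lengths are in m, angles in rad, forces in N, time in s.
With the tool pointing down it reaches from about 0.35 to 0.775 m from the base axis. Payload 7.3 kg.
Tool frame: the origin (TCP) lies on the centre line of the jaws, within the pads' length; the fingertips stand 17 mm ahead of it and the grasp point (between the pads) lies 2 mm behind it (robot.tcp_to_tips is the distance from the TCP to the fingertips, in m); z points along the fingers, y is the line along which they close (so a half turn about z gives the same grasp; the last joint's range is limited). The gripper opens to 92 mm and grips with 3 to 60 N. Pads are 19 mm wide; open, the fingers measure 130 mm over their backs; the gripper's body (75 mm by 190 mm) begins 47 mm behind the grasp point.
Start: joints at [-1.454, 0.342, 1.524, -0, 1.275, -0.146], TCP at [0.136, -0.507, 0.244] pointing down, gripper open.
Joint ranges: [-2.53, 2.53], [-0.77, 2.02], [0.04, 2.7], [-1, 4.14], [0.28, 2.66], [-3.11, 3.11]. Speed limits (rad/s): [2.57, 2.57, 3.14, 3.14, 3.14, 3.14].

### API

Orientations are given as [roll, pitch, yaw] about the fixed x, y, z axes, in that order (R = Rz(yaw) Ry(pitch) Rx(roll)).
In Python, from cell import robot gives the robot as it stands. The module is installed in compiled form; this text tells all that it offers.
- The arm moves only by the tool carry_out, never from a script. Its argument "commands" is a list of rows, each a list of 3 entries, a list of its own where there are three numbers: the shift along the tool's x, y, z in m, then the turn about the tool's z in rad, then the opening, from 0 (shut) to 1 (fully open). In form: [[[dx, dy, dz], yaw, claw], ...]. A call has 1 to 20 rows; each row shifts and turns the commanded pose from where the row before left it, along the tool's axes as they then stand; what a row does not reach is not made up. A row lasts 1/8 s, in which the tool goes at most 62.5 mm and 10.7 degrees, less where a joint would pass 70% of its speed; a pose out of reach is approached as far as the arm can. A call is refused whole if a number of a shift passes 0.0625 or a number of a turn 0.188, either way. A call with a gripper value outside its range is refused whole. The fingers move at their own pace and stop on an object; "newtons" is the grip in N (left out, the last holds). Time passes only in rows, so rows that do not move let the fingers close. It gives the time, the measured TCP pose, the force, the opening and the grip force at its end, in the units of the state.
- robot.observe(): the state, without advancing time (a new reading comes with each control period).
- robot.read_camera(name): name is "scene" or "top"; returns a dict with "pixels" (384x512x3 uint8, red, green, blue), "fx", "fy", "cx", "cy" (pixels), "view" (4x4, takes a point from world to camera coordinates). Camera axes: x right, y up, looking along -z (the intrinsics and any distortion apply to the point x, -y, -z); pixel columns grow to the right and rows downward; lengths in m; the calibration is good to about 2 mm. A picture is of the moment at which its call begins. There is no depth.
- robot.hand_in(): hands the job in; it is judged then, once.
Trained networks look in a picture, given as the dict that the camera call returned (one of the last four; its "shot" number tells which), for a name from the list of things; names that differ only in an ending like _2 or _b are one class to them, and where a whole thing is asked for, a point or a joint stands for the part that bears it (a point fixed in the world has none). Each returns a list of dicts, best first, with "p" (0 to 1); they miss things now and then, are a little off and sometimes report something else, mostly with a low value. They report only what shows in the picture. A call takes as long as a camera call.
- robot.find_in(picture, name): "at" ([column, row] in pixels, amid what is visible of it).
- robot.tip_of(picture, name): "at" ([column, row] in pixels: a listed point, or the origin of a listed thing).
The state is a dict: "time": time; "qpos": joint angles; "qvel": joint speeds; "joint_efforts": joint torques, N m; "tool_pos": TCP position; "tool_rot": TCP orientation; "contact_force": force on the tool from outside, world axes, zero at the start; "torque": the same for the moment, N m; "opening": finger opening in m; "grip_force": force on a finger pad.
Only numpy, scipy, OpenCV 4.12 (cv2) and the standard library are available. Lean on these libraries where they do the work, as an engineer would, in place of code of your own. Each camera call takes 0.05 s, during which the arm holds its last target. There are 200 camera calls.

### The job

Three of the four wells in the sample store are packed full and one is empty, which does not show from outside. With closed fingertips, gently press the hatches near their robot-side edge, one after another, until you find the one that rocks, then push that edge down until the hatch stands well open, about 45 degrees, and leave it so. Grasp nothing, and leave all the glassware and other things standing where they are.

Things in the scene. Friction and masses are not known exactly. Their poses are not given: they have to be found in the camera images.
- store: Cream bench-top sample store, fixed, 312 (x) x 296 (y) x 85 mm high; four wells in its deck, two by two, each shut by a grey hatch. Origin: centre of its underside; x from the near (robot) side to the far side, y left, z up. Place and yaw vary. Deck and shut hatches are level, 85 mm above the bench. One well, a different one each run, is empty, the other three packed full; it cannot be seen.
- hatch_near_left (a joint): Tilt (rad) of the near left hatch: 0 shut, grows to 1.0 as its near edge sinks. Plate 100 x 100 x 6 mm centred at -79, 76 mm (x, y of the store). Pivot rod along y, 65 mm from the near edge; pressing beyond it does nothing. Stiff hinge, no spring: if its well is empty it yields at 3 to 4 N at the press point and stays where left; if packed, it gives under 2 mm (0.04 rad).
- hatch_near_left_press (a point): Point to press on top of the near left hatch, midway across, 20 mm in from its near edge, 45 mm before the pivot rod, 85 mm above the bench when shut. Moves with the hatch. The well is 104 x 104 mm; the empty one is free to 70 mm below the deck. Fingertips up to 30 mm thick along x, pushed 40 to 45 mm straight down here, tip the hatch to 0.7 rad or more.
- hatch_near_right (a joint): Tilt (rad) of the near right hatch: 0 shut, grows to 1.0 as its near edge sinks. Plate 100 x 100 x 6 mm centred at -79, -76 mm (x, y of the store). Pivot rod along y, 65 mm from the near edge; pressing beyond it does nothing. Stiff hinge, no spring: if its well is empty it yields at 3 to 4 N at the press point and stays where left; if packed, it gives under 2 mm (0.04 rad).
- hatch_near_right_press (a point): Point to press on top of the near right hatch, midway across, 20 mm in from its near edge, 45 mm before the pivot rod, 85 mm above the bench when shut. Moves with the hatch. The well is 104 x 104 mm; the empty one is free to 70 mm below the deck. Fingertips up to 30 mm thick along x, pushed 40 to 45 mm straight down here, tip the hatch to 0.7 rad or more.
- hatch_far_left (a joint): Tilt (rad) of the far left hatch: 0 shut, grows to 1.0 as its near edge sinks. Plate 100 x 100 x 6 mm centred at 49, 76 mm (x, y of the store). Pivot rod along y, 65 mm from the near edge; pressing beyond it does nothing. Stiff hinge, no spring: if its well is empty it yields at 3 to 4 N at the press point and stays where left; if packed, it gives under 2 mm (0.04 rad).
- hatch_far_left_press (a point): Point to press on top of the far left hatch, midway across, 20 mm in from its near edge, 45 mm before the pivot rod, 85 mm above the bench when shut. Moves with the hatch. The well is 104 x 104 mm; the empty one is free to 70 mm below the deck. Fingertips up to 30 mm thick along x, pushed 40 to 45 mm straight down here, tip the hatch to 0.7 rad or more.
- hatch_far_right (a joint): Tilt (rad) of the far right hatch: 0 shut, grows to 1.0 as its near edge sinks. Plate 100 x 100 x 6 mm centred at 49, -76 mm (x, y of the store). Pivot rod along y, 65 mm from the near edge; pressing beyond it does nothing. Stiff hinge, no spring: if its well is empty it yields at 3 to 4 N at the press point and stays where left; if packed, it gives under 2 mm (0.04 rad).
- hatch_far_right_press (a point): Point to press on top of the far right hatch, midway across, 20 mm in from its near edge, 45 mm before the pivot rod, 85 mm above the bench when shut. Moves with the hatch. The well is 104 x 104 mm; the empty one is free to 70 mm below the deck. Fingertips up to 30 mm thick along x, pushed 40 to 45 mm straight down here, tip the hatch to 0.7 rad or more.
- dish: Bystander, not to be moved: small white porcelain dish, 34 mm across, 14 mm high, standing on the store's deck between the two near hatches. Loose. Origin: centre of its underside.
- stopper: Bystander, not to be moved: black rubber stopper, 28 mm across, 18 mm high, on the deck between the two far hatches. Loose. Origin: centre of its underside.
- vial: Bystander, not to be moved: small amber vial, 24 mm across, 45 mm high, on the deck behind the far hatches. Loose. Origin: centre of its underside.
- reagent: Bystander, not to be moved: white bottle, 70 mm across, 160 mm high, on the bench left of the store. Loose. Origin: centre of its underside.
- beaker: Bystander, not to be moved: glass beaker, 72 mm across, 85 mm high, on the bench left of the store. Loose. Origin: centre of its underside.
- flask: Bystander, not to be moved: amber long-necked flask, 80 mm across, 142 mm high, on the bench right of the store. Loose. Origin: centre of its underside.
- sample_jar: Bystander, not to be moved: glass jar, 60 mm across, 70 mm high, on the bench right of the store. Loose. Origin: centre of its underside.

How it is judged:
At the end, for the whole second after the job is handed in: The hatch over the empty well is tilted open by more than 0.6 rad (34 degrees) and at rest; every bystander is within 20 mm of where it stood (value of joint any of hatch_near_left, hatch_near_right, hatch_far_left, hatch_far_right above 0.6 rad and velocity of joint hatch_near_left between -0.05 and 0.05 rad/s and velocity of joint hatch_near_right between -0.05 and 0.05 rad/s and velocity of joint hatch_far_left between -0.05 and 0.05 rad/s and velocity of joint hatch_far_right between -0.05 and 0.05 rad/s and not (distance of any of dish, stopper, vial, reagent, beaker, flask, sample_jar from where it was at the start of the episode above 0.02 m)); the robot touches nothing.
It fails at once if a bystander was moved, lifted or carried more than 20 mm (distance of any of dish, stopper, vial, reagent, beaker, flask, sample_jar from where it was at the start of the episode above 0.02 m).
It fails at once if a hatch was pressed with more than 60 N (contact force between the fingers and hatch_near_left above 60 N or contact force between the fingers and hatch_near_right above 60 N or contact force between the fingers and hatch_far_left above 60 N or contact force between the fingers and hatch_far_right above 60 N).
It also fails if it takes over 48 s, if anything falls off the work surface, if the arm or the gripper's body presses on something with over 40 N, if the wrist force passes 120 N, or if a joint passes its speed limit or range.

## Working session

There is one attempt and no reset: what is moved stays moved. The work goes in short steps, Python scripts to look and compute and a tool call to move; the robot and the scene stay as the last step left them, time stands still between calls to the robot, and variables do not carry over. Pictures are saved under pics/ and viewed, at most 10 in all, crops included, and the job is handed in when it is done.

Besides the shell and the picture viewer there is one more tool, called after "Call:" as a command line: name --argument value ..., lists and objects as JSON in quotes. carry_out: Moves the arm, as the interface text tells. Its arguments: {"type":"object","properties":{"commands":{"type":"array"},"newtons":{"type":"number"}},"required":["commands"]}

```bash
mkdir -p pics; cat > h.py <<'E'
import numpy as np, cv2
from cell import robot
def ray(p,uv):
    V=np.array(p["view"]);R=V[:3,:3];t=V[:3,3]
    d=np.array([(uv[0]-p["cx"])/p["fx"],-(uv[1]-p["cy"])/p["fy"],-1.])
    return -R.T@t, R.T@d
def at_z(p,uv,z):
    c,d=ray(p,uv); return c+d*(z-c[2])/d[2]
def proj(p,X):
    V=np.array(p["view"]);c=V[:3,:3]@np.array(X)+V[:3,3]
    return np.array([p["cx"]+p["fx"]*c[0]/-c[2],p["cy"]-p["fy"]*c[1]/-c[2]])
E
python3 - <<'E'
from h import *
s=robot.observe(); print(s["time"],s["tool_pos"],s["tool_rot"],s["contact_force"])
for n in("scene","top"):
    p=robot.read_camera(n); print(n,{k:v for k,v in p.items() if k not in("pixels","view")})
    cv2.imwrite(f"pics/{n}0.png",p["pixels"][...,::-1])
    for a in("near_left","near_right","far_left","far_right"):
        for d in robot.tip_of(p,f"hatch_{a}_press")[:2]: print(a,np.round(d["at"],1),round(d["p"],2),at_z(p,d["at"],.085).round(4))
    for a,z in(("store",0),("dish",.085),("stopper",.085),("vial",.085),("reagent",0),("beaker",0),("flask",0),("sample_jar",0)):
        for d in robot.tip_of(p,a)[:1]: print(a,np.round(d["at"],1),round(d["p"],2),at_z(p,d["at"],z).round(4))
E
```

```text
0.0 [ 0.13636561 -0.50659068  0.24303101] [-3.14004119e+00 -2.40823047e-04  2.62813805e-01] [ 0.09424079 -1.45235051 -0.03485591]
scene {'fx': 379.8801313714934, 'fy': 379.8801313714934, 'cx': 255.4667206953446, 'cy': 191.12218354149786, 'shot': 1}
near_left [282.4 173.7] 0.84 [0.507  0.0876 0.085 ]
near_right [232.1 172.9] 0.83 [ 0.5151 -0.0663  0.085 ]
far_left [278.8 206.1] 0.92 [0.6437 0.084  0.085 ]
far_right [226.1 205.1] 0.62 [ 0.6517 -0.0638  0.085 ]
store [252.6 220. ] 0.96 [0.6267 0.0065 0.    ]
dish [253.5 181.9] 0.49 [0.5504 0.0034 0.085 ]
stopper [245.5 209.5] 0.46 [ 0.664  -0.0074  0.085 ]
vial [231.5 238.7] 0.51 [ 0.7693 -0.0315  0.085 ]
reagent [253.3 181.8] 0.69 [ 0.4591 -0.0085 -0.    ]
beaker [383.9 194.6] 0.82 [ 0.4863  0.4111 -0.    ]
flask [139.1 178.2] 0.67 [ 0.4714 -0.3952 -0.    ]
sample_jar [276.4 205.2] 0.57 [0.5599 0.074  0.    ]
top {'fx': 351.65941192299607, 'fy': 351.65941192299607, 'cx': 254.30102573062382, 'cy': 196.42516983928783, 'shot': 2}
near_left [222.1 242.3] 0.8 [0.5088 0.083  0.085 ]
near_right [280.6 243.3] 0.74 [ 0.5049 -0.0645  0.085 ]
far_left [225.  187.7] 0.86 [0.6466 0.0751 0.085 ]
far_left [103.3 249.1] 0.47 [0.4945 0.3802 0.085 ]
far_right [281.5 189.7] 0.9 [ 0.6405 -0.0683  0.085 ]
far_right [406.6 202.7] 0.69 [ 0.6051 -0.3876  0.085 ]
store [251.5 198.1] 0.87 [0.6231 0.0075 0.    ]
dish [251.2 229.6] 0.42 [0.5401 0.0094 0.085 ]
stopper [253.5 179.3] 0.53 [0.6675 0.0027 0.085 ]
vial [264.5 142.8] 0.57 [ 0.7609 -0.0262  0.085 ]
reagent [110.1 199. ] 0.98 [0.6234 0.398  0.    ]
beaker [105.  251.4] 0.65 [0.4796 0.4104 0.    ]
flask [398.2 245.7] 0.72 [ 0.4878 -0.3992  0.    ]
sample_jar [403.4 199.9] 0.58 [ 0.615  -0.4171  0.    ]
```

View pics/top0.png

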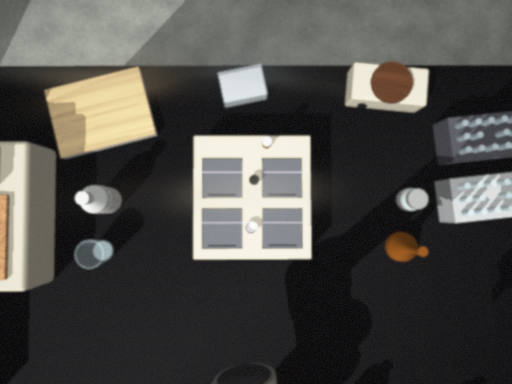

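View pics/scene0.png

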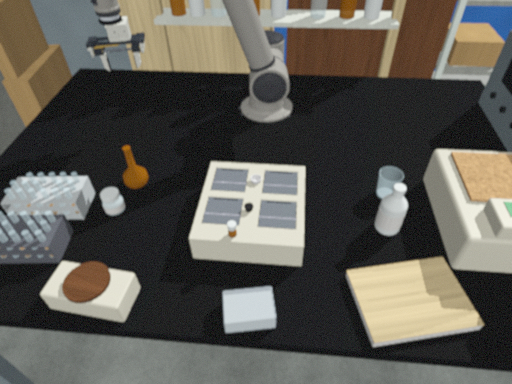

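Top view: the store spans about (193–311, 136–260), with yaw near zero. The hatches are centred near (222,178), (282,178), (222,228) and (282,228). The dish is at (252,227), the stopper at (254,180) and the vial at (267,141). The scene view agrees, and the space above the store is clear. Next I refine the store pose from the hatch outlines.

```bash
python3 - <<'E'
from h import *
from scipy.optimize import least_squares
N={"nl":(-79,76),"nr":(-79,-76),"fl":(49,76),"fr":(49,-76)}
obs=[];
for n in("top","scene"):
    p=robot.read_camera(n); im=p["pixels"].astype(int); r,g,b=im[...,0],im[...,1],im[...,2]
    m=((abs(r-g)<30)&(b-r>2)&(b-r<50)&(g>60)&(g<170)).astype(np.uint8)
    x0,x1,y0,y1=(190,315,130,265) if n=="top" else(190,310,155,265)
    k=np.zeros_like(m);k[y0:y1,x0:x1]=m[y0:y1,x0:x1]
    k=cv2.morphologyEx(k,cv2.MORPH_CLOSE,np.ones((5,5)))
    cnt,l,st,ce=cv2.connectedComponentsWithStats(k)
    for i in range(1,cnt):
        if st[i,4]>350:
            c=cv2.convexHull(cv2.findContours((l==i).astype(np.uint8),0,2)[0][0])
            M=cv2.moments(c); uv=(M["m10"]/M["m00"],M["m01"]/M["m00"])
            w=at_z(p,uv,.085); print(n,st[i],np.round(uv,1),w.round(4)); obs.append(w)
def T(q,xy):
    c,s=np.cos(q[2]),np.sin(q[2]);x,y=np.array(xy)/1000
    return np.array([q[0]+c*x-s*y,q[1]+s*x+c*y])
def res(q): return np.concatenate([min((T(q,v)-o[:2] for v in N.values()),key=np.linalg.norm) for o in obs])
f=least_squares(res,[.62,.007,0.]); print(f.x,f.fun.round(4))
for k,v in N.items(): print(k,T(f.x,(v[0]-30,v[1])).round(4))
E
```

```text
top [ 203  159   38   37 1305] [221.6 176.9] [0.6742 0.0838 0.085 ]
top [ 263  159   38   37 1325] [281.6 176.9] [ 0.6731 -0.069   0.085 ]
top [ 203  209   38   39 1436] [221.5 228. ] [0.5447 0.0844 0.085 ]
top [ 263  209   38   39 1422] [281.5 227.8] [ 0.5438 -0.0672  0.085 ]
scene [212 169  36  22 674] [229.8 179.5] [ 0.5455 -0.0689  0.085 ]
scene [263 171  34  23 698] [279.8 182.4] [0.5463 0.0818 0.085 ]
scene [203 197  40  28 843] [222.7 210.6] [ 0.6733 -0.07    0.085 ]
scene [259 201  37  27 917] [277.3 214.1] [0.6743 0.0815 0.085 ]
[ 0.62441095  0.00695275 -0.00671507] [-0.0003 -0.0011 -0.0002 -0.0004  0.0012 -0.0009  0.0011 -0.0013 -0.0006
  0.0003 -0.0004  0.0017 -0.0004  0.0006 -0.0004  0.0011]
nl [0.5159 0.0837]
nr [ 0.5149 -0.0683]
fl [0.6439 0.0828]
fr [ 0.6429 -0.0692]
```

Both cameras agree on the store pose to about 1 mm: (0.624, 0.007), yaw −0.007. Now I close the fingers, turn to yaw ~0 and go above the near right hatch.

Call:
carry_out --commands '[[[0,0,0],0.135,0],[[0,0,0],0.135,0],[[0.032,-0.036,0],0,0],[[0.032,-0.036,0],0,0],[[0.032,-0.036,0],0,0],[[0.032,-0.036,0],0,0],[[0.032,-0.036,0],0,0],[[0.032,-0.037,0],0,0],[[0.032,-0.037,0],0,0],[[0.031,-0.037,0],0,0],[[0.031,-0.037,0],0,0],[[0.031,-0.037,0],0,0],[[0.031,-0.037,0],0,0],[[0.031,-0.037,0],0,0],[[0,0,0],0,0],[[0,0,0],0,0]]'

```text
time: 3.4
tool_pos: [0.5182, -0.071, 0.2435]
tool_rot: [3.141, 0.001, -0.007]
contact_force: [-0.8, -0.3, 0.0]
opening: 0.0004
grip_force: 0.0
```

Call:
carry_out --commands '[[[-0.003,-0.003,0.035],0,0],[[0,0,0.04],0,0],[[0,0,0.035],0,0],[[0,0,0.022],0,0],[[0,0,0],0,0],[[0,0,0.003],0,0],[[0,0,0.003],0,0],[[0,0,0.002],0,0],[[0,0,0.002],0,0],[[0,0,0.001],0,0],[[0,0,0],0,0]]'

```text
time: 4.78
tool_pos: [0.5157, -0.0677, 0.1015]
tool_rot: [3.141, -0.001, -0.007]
contact_force: [-1.3, 0.5, 6.3]
opening: 0.0005
grip_force: 3.6
```

Call:
carry_out --commands '[[[0,0,0.001],0,0],[[0,0,0.001],0,0],[[0,0,0.001],0,0],[[0,0,0],0,0]]'

```text
time: 5.28
tool_pos: [0.5158, -0.0678, 0.1013]
tool_rot: [3.141, -0.002, -0.007]
contact_force: [-10.1, 2.3, 31.1]
opening: 0.0002
grip_force: 15.7
```

Near right is packed (31 N with no travel). Lifting over the dish to near left.

Call:
carry_out --commands '[[[0,0,-0.025],0,0],[[0,0,-0.025],0,0],[[0,-0.038,0],0,0],[[0,-0.038,0],0,0],[[0,-0.038,0],0,0],[[0,-0.038,0],0,0],[[0,0,0.02],0,0],[[0,0,0.018],0,0],[[0,0,0],0,0],[[0,0,0.003],0,0],[[0,0,0.003],0,0],[[0,0,0.002],0,0],[[0,0,0.002],0,0],[[0,0,0.001],0,0],[[0,0,0],0,0]]'

```text
time: 7.15
tool_pos: [0.5168, 0.0842, 0.0988]
tool_rot: [3.141, -0.0, -0.007]
contact_force: [-0.6, -0.1, 3.0]
opening: 0.0005
grip_force: 1.7
```

Call:
carry_out --commands '[[[0,0,0.001],0,0],[[0,0,0.001],0,0],[[0,0,0.001],0,0],[[0,0,0],0,0]]'

```text
time: 7.65
tool_pos: [0.5169, 0.0842, 0.0957]
tool_rot: [3.141, -0.0, -0.007]
contact_force: [-0.1, -0.9, 2.5]
opening: 0.0004
grip_force: 1.4
```

Near left rocks: it sinks 6 mm at about 3 N. Pushing it down to about 42 mm.

Call:
carry_out --commands '[[[0,0,0.004],0,0],[[0,0,0.004],0,0],[[0,0,0.004],0,0],[[0,0,0.004],0,0],[[0,0,0.004],0,0],[[0,0,0.004],0,0],[[0,0,0.004],0,0],[[0,0,0.004],0,0],[[0,0,0.004],0,0],[[0,0,0],0,0]]'

```text
time: 8.9
tool_pos: [0.5162, 0.0843, 0.0591]
tool_rot: [3.141, 0.001, -0.007]
contact_force: [-0.8, 0.5, 0.4]
opening: 0.0003
grip_force: 0.6
```

Call:
carry_out --commands '[[[0,0,-0.01],0,0],[[0,0,-0.02],0,0],[[0,0,-0.03],0,0],[[0,0,-0.04],0,0],[[0,0,-0.04],0,0],[[-0.03,0,-0.03],0,0],[[-0.04,0,0],0,0],[[-0.03,0,0],0,0],[[0,0,0],0,0],[[0,0,0],0,0]]'

```text
time: 10.15
tool_pos: [0.4176, 0.085, 0.2304]
tool_rot: [3.142, -0.002, -0.007]
contact_force: [0.4, -0.0, 0.4]
opening: 0.0004
grip_force: 0.0
```

```bash
python3 - <<'E'
from h import *
p=robot.read_camera("scene"); q=robot.read_camera("top")
c=lambda p,a,b,x,y:cv2.resize(p["pixels"][a:b,x:y,::-1],(400,400),interpolation=cv2.INTER_CUBIC)
cv2.imwrite("pics/end.png",np.hstack([c(p,150,280,190,320),c(q,130,270,180,320)]))
for d in robot.tip_of(p,"hatch_near_left_press")[:1]: print(d)
s=robot.observe();print(s["time"],s["tool_pos"],s["contact_force"])
E
```

```text
{'at': [281.0, 188.0], 'p': 0.54}
10.3 [0.41753825 0.08491764 0.22969177] [-0.5490552   0.11237517  0.23164332]
```

View pics/end.png

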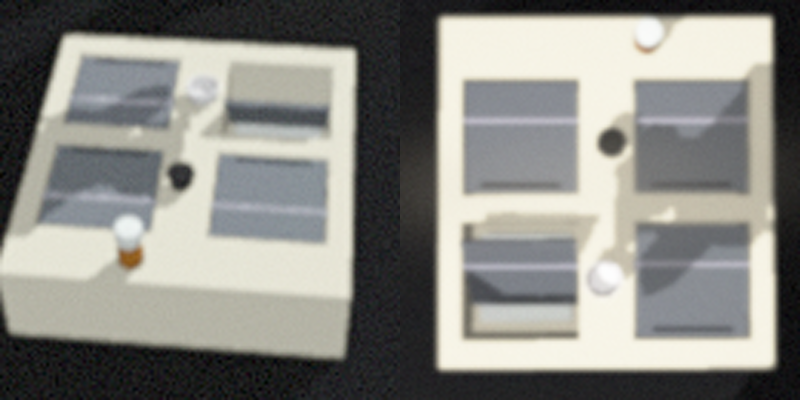

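The near left hatch (right crop, 465–577 × 240–303) stands well open. Its near part is foreshortened to about half its length, so roughly 50–55°. The dish, stopper and vial stand where they were, so I hand in.

```bash
python3 -c "
from cell import robot
print(robot.hand_in())"
```

```text
the job is handed in; nothing more can be done
None
```

The near left hatch was the one that rocked; I pushed it open to roughly 50° (estimated from the picture), the dish, stopper and vial on the deck were undisturbed, and the job is handed in (no verdict was returned).

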